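Return bench supplies to their fitted foam pockets

ROBOT

A 6-joint arm with a two-finger parallel gripper is mounted at the origin on a cart in front of the work surface, level with it; the furniture and walls round the work are solid. World frame = base frame: x ahead of the robot, y to its left, z up, the work surface at z = 0. Lengths are in m, angles in rad, forces in N, time in s.
With the tool pointing down it reaches from about 0.275 to 0.825 m from the base axis. Payload 4.9 kg.
Tool frame: the origin (TCP) lies midway between the tips of the shut fingers; the grasp point (between the pads) lies 19 mm behind it (bot.grip_depth is the distance from the TCP to the grasp point, in m); y points along the fingers, x is the direction in which the jaws open and shut, and the axes are right-handed (so a half turn about y gives the same grasp; the last joint's range is limited). The gripper opens to 85 mm and grips with 20 to 120 N. Pads are 22 mm wide; open, the fingers measure 114 mm over their backs; the gripper's body (76 mm by 85 mm) begins 54 mm behind the grasp point. The pads swing forward as they close: fully open they stand 13 mm farther back than shut.
Start: joints at [1.134, 0.326, -0.193, 1.052, 0, 1.437], TCP at [0.164, 0.525, 0.231] pointing down, gripper open.
Joint ranges: [-2.65, 2.65], [-0.97, 1.79], [-1.3, 1.35], [-1.93, 2.1], [-1.47, 1.37], [-3.14, 3.14]. Speed limits (rad/s): [2.57, 2.57, 3.14, 3.14, 3.14, 3.14].

INTERFACE

Orientations are given as a unit quaternion [w, x, y, z].
In Python, from cell import bot gives the robot as it stands. Calls block until the motion is done:
- bot.move_pose(position, orientation): joint-space move of the TCP to a pose.
- bot.move_linear(position, speed=0.15, rotation=None, until_force=None): straight line of the TCP; rotation=None keeps the orientation; speed is the mean speed in m/s. With until_force (N) it stops when the force on the tool has changed by that much, and returns True; else False.
- bot.goto_joints(angles): joint-space move.
- bot.set_gripper(opening, grasp_force=None): opening from 0.0 (shut) to 1.0 (fully open); grasp_force is the grip in N (None keeps the last); returns when the fingers have stopped.
- bot.wait(seconds).
- bot.solve_ik(position, orientation): joint angles nearest the present ones, or None.
- bot.camera(name): name is "scene" or "top"; returns the picture (420x560x3 uint8, red, green, blue); there is no depth.
- bot.calibration(name): a dict with "mtx" (3x3 intrinsics, pixels), "k1" (the pictures are not rectified: a ray, as slopes to the right and down, at radius r is drawn at 1 + k1 r^2 times it, then the intrinsics apply), "extrinsics" (4x4, takes a point from world to camera coordinates). Camera axes: x right, y down, z forward; pixel columns grow to the right and rows downward; lengths in m; the calibration is good to about 2 mm. A picture is of the moment at which its call begins. calibration takes no time and is no camera call.
A pose or a line that the arm cannot do raises bot.PlanningError and nothing moves.
- bot.close_job(): hands the job in, once; it reports no verdict.
Trained networks look in the newest picture that a camera, given by its name, has taken for a name from the list of things; names that differ only in an ending like _2 or _b are one class to them, and where a whole thing is asked for, a point or a joint stands for the part that bears it (a point fixed in the world has none). Each returns a list of dicts, best first, with "confidence" (0 to 1); they miss things now and then, are a little off and sometimes report something else, mostly with a low value. They report only what shows in the picture. A call takes as long as a camera call.
- bot.search_frame(camera, thing): "bbox" ([left, top, width, height] in pixels, round what is visible of it).
Readings, each from a call of its own:
- bot.read_clock(): time.
- bot.read_joint_positions(): joint angles.
- bot.read_joint_vel(): joint speeds.
- bot.read_joint_efforts(): joint torques, N m.
- bot.read_position(): TCP position.
- bot.read_tool_rot(): TCP orientation.
- bot.read_ft_force(): force on the tool from outside, world axes, zero at the start.
- bot.read_moment(): the same for the moment, N m.
- bot.read_gripper_width(): opening from 0.0 (shut) to 1.0 (fully open).
Only numpy, scipy, OpenCV 4.12 (cv2) and the standard library are available. Lean on these libraries where they do the work, as an engineer would, in place of code of your own. Each camera call takes 0.05 s, during which the arm holds its last target.

TASK

Tidy the repair supplies into the yellow-bottomed black foam blocks: the tin, the blue carton, the small brown carton and the blue plastic clip each go into the pocket cut to their own shape and size, lying flat on the pocket's floor the way up they are now. Let go of them all, and leave the cup of brass wool and the yellow tape roll where they are.

Things in the scene. Friction and masses are not known exactly. Their poses are not given: they have to be found in the camera images.
- tin_mid (a point): Round upright tin, grey with a brass-coloured lid, 59 mm across, 46 mm high. Point: its centre, half-way up; z is up. Like everything listed here it stands on the raised grey work board (x 0.345 to 0.675 m, y -0.50 to -0.015 m, top at z = 0.034 m).
- blue_carton_mid (a point): Blue carton, 45 x 70 mm, 30 mm high. Point: its centre, half-way up. Axes: x across the narrow side, y along the length, z up.
- brown_carton_mid (a point): Small brown carton, 30 x 50 mm, 20 mm high. Point: its centre, half-way up. Axes: x across the narrow side, y along the length, z up.
- clip_mid (a point): Bright blue plastic clip, a narrow ribbed bar 27 x 73 mm, 15 mm high, rigid here. Point: its centre, half-way up. Axes: x across the narrow side, y along the length, z up. Its lower 5 mm go into the pocket, so grip it above that.
- foam_round_pocket (a point): One flat block of two-layer tool foam fixed on the raised grey work board (whose flat top is at z = 0.034 m), black on top with a yellow backing showing in its pocket; 8 mm high overall, pocket 5 mm deep, its floor 3 mm above the board. Block 91 x 91 mm with a round pocket 75 mm across, for the tin. This point: centre of the pocket floor; z is up.
- foam_wide_pocket (a point): One flat block of two-layer tool foam fixed on the raised grey work board (whose flat top is at z = 0.034 m), black on top with a yellow backing showing in its pocket; 8 mm high overall, pocket 5 mm deep, its floor 3 mm above the board. Block 77 x 102 mm with a wide oblong pocket 61 x 86 mm, for the blue carton. This point: centre of the pocket floor; z is up. x across the pocket's narrow side, y along its length.
- foam_small_pocket (a point): One flat block of two-layer tool foam fixed on the raised grey work board (whose flat top is at z = 0.034 m), black on top with a yellow backing showing in its pocket; 8 mm high overall, pocket 5 mm deep, its floor 3 mm above the board. Block 62 x 82 mm with the smallest pocket, 46 x 66 mm, for the small brown carton. This point: centre of the pocket floor; z is up. x across the pocket's narrow side, y along its length.
- foam_slim_pocket (a point): One flat block of two-layer tool foam fixed on the raised grey work board (whose flat top is at z = 0.034 m), black on top with a yellow backing showing in its pocket; 8 mm high overall, pocket 5 mm deep, its floor 3 mm above the board. Block 59 x 105 mm with a long slim pocket 43 x 89 mm, for the blue plastic clip. This point: centre of the pocket floor; z is up. x across the pocket's narrow side, y along its length.
- brass_cup_mid (a point): Bystander: teal cup filled with brass wool, 68 mm across, 56 mm high. Point: its centre, half-way up. Beyond the bystanders: a microscope head hangs left of the board (y above 0.02 m, x 0.57 to 0.74 m, from z = 0.21 m up), its boom and a tilted green display board lie further left; coming from there, draw the arm in first.
- tape_mid (a point): Bystander: roll of yellow tape lying flat, 60 mm across, 16 mm high. Point: its centre, half-way up.

How it is judged:
By the outcome, as a careful person would: the job done as asked, in the order asked, and still so for the second after the job is handed in, with the robot touching nothing.
It also fails if it takes over 109 s, if anything falls off the work surface, if the arm or the gripper's body presses on something with over 40 N, if the wrist force passes 120 N, or if a joint passes its speed limit or range.

## Working session

There is one attempt and no reset: what is moved stays moved. The work goes in short steps, each a Python script; the robot and the scene stay as the last script left them, time stands still between calls to the robot, and variables do not carry over. Pictures are saved under pics/ and viewed, and the job is handed in when it is done.

```bash
mkdir -p pics; ls; python3 - <<'E'
from cell import bot
import cv2
for n in ("scene","top"):
    im=bot.camera(n); cv2.imwrite(f"pics/{n}0.png",im[:,:,::-1])
    c=bot.calibration(n); print(n,c)
    for t in "tin_mid blue_carton_mid brown_carton_mid clip_mid foam_round_pocket foam_wide_pocket foam_small_pocket foam_slim_pocket brass_cup_mid tape_mid".split():
        print(t,[(d['bbox'],round(d['confidence'],2)) for d in bot.search_frame(n,t)[:2]])
print(bot.read_clock(), bot.read_tool_rot(), bot.grip_depth)
E
```

```text
pics
scene {'mtx': array([[419.44433893,   0.        , 280.79207264],
       [  0.        , 419.44433893, 210.12693072],
       [  0.        ,   0.        ,   1.        ]]), 'k1': -0.0036895656377870967, 'extrinsics': array([[-0.89191786, -0.45174707, -0.02017722,  0.3253151 ],
       [-0.20217334,  0.43828356, -0.87580447,  0.30890643],
       [ 0.40448545, -0.77706635, -0.48224414,  0.48396639],
       [ 0.        ,  0.        ,  0.        ,  1.        ]])}
tin_mid [([308.8, 223.4, 32.1, 36.1], 0.85)]
blue_carton_mid [([309.2, 222.1, 30.1, 36.9], 0.65), ([326.3, 211.5, 33.8, 26.9], 0.59)]
brown_carton_mid [([271.2, 258.5, 32.6, 19.1], 0.58)]
clip_mid [([233.3, 288.7, 43.4, 16.6], 0.89)]
foam_round_pocket [([287.9, 192.9, 52.0, 25.4], 0.89)]
foam_wide_pocket [([255.1, 211.4, 57.0, 27.4], 0.83)]
foam_small_pocket [([169.7, 255.4, 51.8, 27.3], 0.6)]
foam_slim_pocket []
brass_cup_mid [([258.9, 173.6, 25.5, 27.2], 0.97)]
tape_mid [([351.8, 199.6, 27.2, 19.4], 0.65)]
top {'mtx': array([[426.5355327 ,   0.        , 282.23189445],
       [  0.        , 426.5355327 , 207.14511337],
       [
[... 309 characters left out ...]
     ,  1.        ]])}
tin_mid [([279.0, 231.5, 24.5, 30.3], 0.6)]
blue_carton_mid [([316.5, 234.1, 36.7, 33.7], 0.9)]
brown_carton_mid [([239.0, 221.5, 18.8, 23.4], 0.8), ([363.5, 243.6, 28.0, 25.9], 0.6)]
clip_mid [([197.1, 210.5, 22.7, 29.3], 0.67)]
foam_round_pocket [([336.0, 177.1, 55.4, 58.8], 0.82)]
foam_wide_pocket [([287.5, 168.9, 57.0, 53.6], 0.57)]
foam_small_pocket [([195.6, 145.5, 39.7, 37.5], 0.83), ([343.9, 133.3, 33.2, 33.3], 0.35)]
foam_slim_pocket [([242.7, 157.4, 46.3, 44.9], 0.72)]
brass_cup_mid [([345.3, 135.2, 33.5, 34.3], 0.75), ([238.1, 223.3, 24.0, 22.6], 0.65)]
tape_mid [([362.8, 243.7, 27.8, 26.7], 0.62)]
1.1 [ 0.56969541 -0.56969273 -0.41886811  0.41886375] 0.0187
```

```bash
python3 - <<'E'
import cv2
a=cv2.imread("pics/top0.png")[115:285,170:410]; cv2.imwrite("pics/topz.png",cv2.resize(a,None,fx=3.3,fy=3.3,interpolation=cv2.INTER_CUBIC))
a=cv2.imread("pics/scene0.png"); cv2.imwrite("pics/scenez.png",cv2.resize(a[160:320,150:400],None,fx=3.2,fy=3.2,interpolation=cv2.INTER_CUBIC))
E
```

```text
(no output)
```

View pics/topz.png

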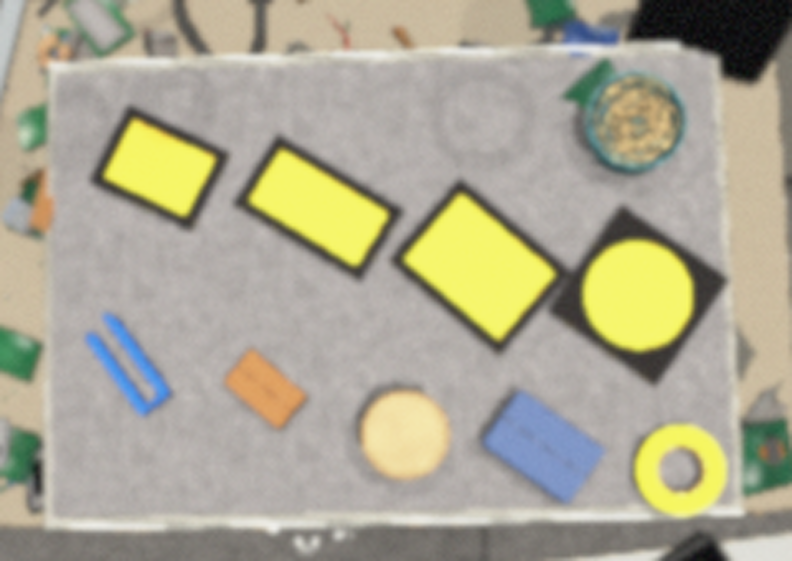

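View pics/scenez.png

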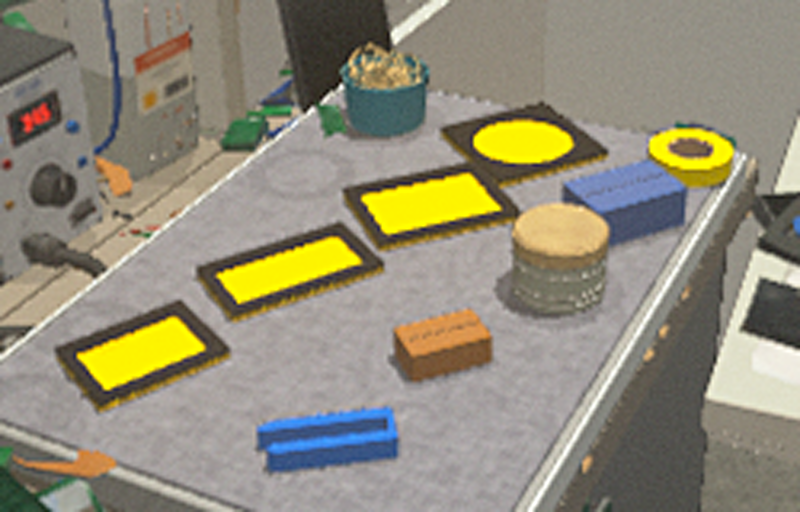

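View pics/scene0.png

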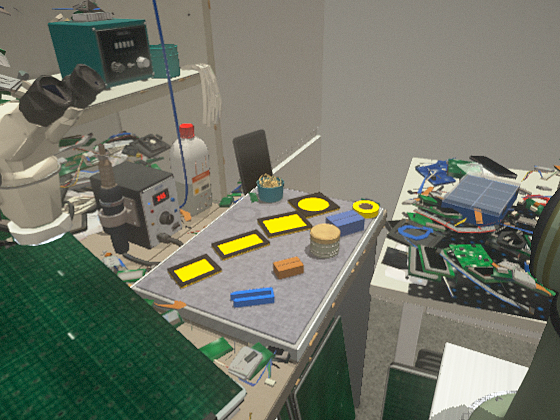

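View pics/top0.png

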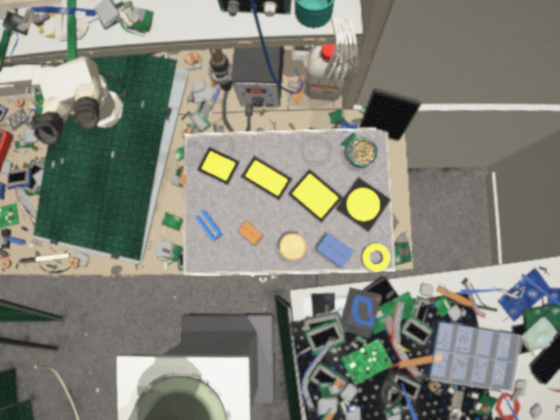

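```bash
cat > see.py <<'E'
import numpy as np, cv2
from scipy.optimize import minimize
from cell import bot
B=0.034
def proj(n,P):
    c=bot.calibration(n); E=c["extrinsics"]; p=np.asarray(P,float)@E[:3,:3].T+E[:3,3]
    s=p[:,:2]/p[:,2:]; s=s*(1+c["k1"]*(s**2).sum(1,keepdims=True))
    return s@c["mtx"][:2,:2].T+c["mtx"][:2,2]
def unproj(n,uv,z):
    c=bot.calibration(n); E=c["extrinsics"]; M=c["mtx"]
    d=np.array([[c["k1"],0,0,0]],float)
    s=cv2.undistortPoints(np.asarray(uv,float).reshape(-1,1,2),M,d).reshape(-1,2)
    r=np.c_[s,np.ones(len(s))]@E[:3,:3]; o=-E[:3,:3].T@E[:3,3]
    return o+r*((z-o[2])/r[:,2])[:,None]
def pts(shape,x,y,yaw):
    kind,a,b,z0,z1=shape
    if kind=='c':
        t=np.linspace(0,2*np.pi,48,endpoint=False); q=np.c_[np.cos(t),np.sin(t)]*a/2
    else: q=np.array([[-a,-b],[a,-b],[a,b],[-a,b]])/2
    R=np.array([[np.cos(yaw),-np.sin(yaw)],[np.sin(yaw),np.cos(yaw)]]); q=q@R.T+[x,y]
    return np.vstack([np.c_[q,np.full(len(q),z)] for z in {z0,z1}])
def sil(n,shape,p,S=8,box=None):
    uv=proj(n,pts(shape,*p)); h=cv2.convexHull(((uv-box[:2]+.5)*S).astype(np.float32)).round().astype(np.int32)
    m=np.zeros((box[3]*S,box[2]*S),np.uint8); cv2.fillConvexPoly(m,h,255)
    return cv2.resize(m,(box[2],box[3]),interpolation=cv2.INTER_AREA)/255.
def fit(n,mask,shape,yaws=None):
    l,t,w,h=cv2.boundingRect(mask.astype(np.uint8)); box=np.array([l-8,t-8,w+16,h+16])
    m=mask[t-8:t+h+8,l-8:l+w+8].astype(float)
    cen=np.argwhere(mask).mean(0)[::-1]; c=unproj(n,[cen],(shape[3]+shape[4])/2)[0]
    best=None
    f=lambda p:((sil(n,shape,p,box=box)-m)**2).sum()
    for y0 in ([0] if shape[0]=='c' else np.arange(0,np.pi,np.pi/6)):
        x0=np.array([c[0],c[1],y0]); s=np.vstack([x0,x0+[.008,0,0],x0+[0,.008,0],x0+[0,0,.3]])
        r=minimize(f,x0,method='Nelder-Mead',options=dict(initial_simplex=s,xatol=1e-4,fatol=1e-2,maxiter=200))
        if best is None or r.fun<best.fun: best=r
    return best.x,best.fun/m.sum(),m.sum()
E
cat > m1.py <<'E'
from see import *
H={}
shapes=dict(tin=('c',.059,.059,B,B+.046),blue=('r',.045,.070,B,B+.030),brown=('r',.030,.050,B,B+.020),clip=('r',.027,.073,B,B+.015),
 f_round=('c',.075,.075,B+.003,B+.003),f_wide=('r',.061,.086,B+.003,B+.003),f_small=('r',.046,.066,B+.003,B+.003),f_slim=('r',.043,.089,B+.003,B+.003),tape=('c',.060,.060,B,B+.016))
seed=dict(top=dict(tin=(292,246),blue=(335,250),brown=(250,233),clip=(209,225),f_round=(363,204),f_wide=(315,195),f_small=(218,165),f_slim=(266,178),tape=(367,257)),
 scene=dict(tin=(325,242),blue=(345,224),brown=(289,267),clip=(252,296),f_round=(313,204),f_wide=(286,224),f_small=(194,270),f_slim=(241,244),tape=(366,208)))
def masks(n,im):
    hsv=cv2.cvtColor(im,cv2.COLOR_RGB2HSV); h,s,v=cv2.split(hsv)
    return dict(yel=(abs(h.astype(int)-30)<5)&(s>120),blue=(h>100)&(h<125)&(s>75),org=(h>=4)&(h<24)&(s>(65 if n=='top' else 60)))
if __name__=="__main__":
  for n in ("top","scene"):
    im=cv2.imread(f"pics/{n}0.png")[:,:,::-1].copy(); M=masks(n,im)
    for k,sh in shapes.items():
        m=M['yel' if k[0]=='f' or k=='tape' else 'blue' if k in('blue','clip') else 'org']
        m=cv2.morphologyEx(m.astype(np.uint8),cv2.MORPH_CLOSE,np.ones((7,7)) if k in('clip','tape') else np.ones((3,3)))
        _,L,st,_=cv2.connectedComponentsWithStats(m)
        u,v=seed[n][k]; lab=L[v-3:v+4,u-3:u+4].ravel(); lab=lab[lab>0]
        if len(lab)==0: print(n,k,'none');continue
        p,e,a=fit(n,L==np.bincount(lab).argmax(),sh); print(n,k,np.round(p[:2],4),round(np.degrees(p[2])%180,1),'err',round(e,3),a)
E
python3 m1.py
```

```text
top tin [ 0.4026 -0.2685] 15.8 err 0.187 497.0
top blue [ 0.3937 -0.361 ] 143.3 err 0.122 593.0
top brown [ 0.4364 -0.1737] 139.1 err 0.028 327.0
top clip [ 0.4558 -0.0779] 125.5 err 0.104 364.0
top f_round [ 0.4954 -0.4316] 8.2 err 0.096 948.0
top f_wide [ 0.519  -0.3225] 135.5 err 0.098 1129.0
top f_small [ 0.5948 -0.0991] 153.8 err 0.091 617.0Traceback (most recent call last):
  File "m1.py", line 19, in <module>
    p,e,a=fit(n,L==np.bincount(lab).argmax(),sh); print(n,k,np.round(p[:2],4),round(np.degrees(p[2])%180,1),'err',round(e,3),a)
          ~~~^^^^^^^^^^^^^^^^^^^^^^^^^^^^^^^^^^^
  File "see.py", line 34, in fit
    r=minimize(f,x0,method='Nelder-Mead',options=dict(initial_simplex=s,xatol=1e-4,fatol=1e-2,maxiter=200))
    res = _minimize_neldermead(fun, x0, args, callback, bounds=bounds,
                               **options)
    fxr = func(xr)
    fx = function(np.copy(x), *(wrapper_args + args))
  File "see.py", line 31, in <lambda>
    f=lambda p:((sil(n,shape,p,box=box)-m)**2).sum()
                 ~~~^^^^^^^^^^^^^^^^^^^
  File "see.py", line 23, in sil
    uv=proj(n,pts(shape,*p)); h=cv2.convexHull(((uv-box[:2]+.5)*S).astype(np.float32)).round().astype(np.int32)
  File "see.py", line 6, in proj
    c=bot.calibration(n); E=c["extrinsics"]; p=np.asarray(P,float)@E[:3,:3].T+E[:3,3]
ValueError: time passes only in moves, steps and waits
```

```bash
python3 - <<'E'
s=open('see.py').read()
s=s.replace("B=0.034","B=0.034\nCAL={n:bot.calibration(n) for n in('top','scene')}").replace("c=bot.calibration(n)","c=CAL[n]")
open('see.py','w').write(s)
s=open('m1.py').read()
s=s.replace("tin=('c',.059,.059,B,B+.046)","tin=('c',.059,.059,B+.046,B+.0461)")
s=s.replace("p,e,a=fit(n,L==","sh=('c',.059,.059,B+.034,B+.046) if n=='scene' and k=='tin' else sh\n        p,e,a=fit(n,L==")
open('m1.py','w').write(s)
E
python3 m1.py; python3 -c "from cell import bot;print(bot.read_clock())"
```

```text
top tin [ 0.4025 -0.2685] 10.2 err 0.186 497.0
top blue [ 0.3937 -0.361 ] 143.3 err 0.122 593.0
top brown [ 0.4364 -0.1737] 139.1 err 0.028 327.0
top clip [ 0.4558 -0.0779] 125.5 err 0.104 364.0
top f_round [ 0.4954 -0.4316] 8.2 err 0.096 948.0
top f_wide [ 0.519  -0.3225] 135.5 err 0.098 1129.0
top f_small [ 0.5948 -0.0991] 153.8 err 0.091 617.0
top f_slim [ 0.5631 -0.2113] 147.6 err 0.112 822.0
top tape [ 0.3754 -0.4538] 177.8 err 0.419 413.0
scene tin [ 0.4033 -0.2683] 108.6 err 0.714 1858.0
scene blue [ 0.3967 -0.379 ] 49.4 err 0.383 561.0
scene brown [ 0.4379 -0.1749] 137.8 err 0.026 520.0
scene clip [ 0.4581 -0.0775] 126.7 err 0.109 672.0
scene f_round [ 0.4999 -0.438 ] 14.3 err 0.152 304.0
scene f_wide [ 0.5232 -0.3277] 138.2 err 0.16 454.0
scene f_small [ 0.5992 -0.1022] 151.7 err 0.189 423.0
scene f_slim [ 0.5672 -0.2143] 146.5 err 0.224 395.0
scene tape [ 0.3762 -0.4575] 7.3 err 0.201 339.0
1.1
```

```bash
cat >> see.py <<'E'
_sil=sil
def sil(n,shape,p,S=8,box=None):
    if shape[0] in 'cr' and abs(shape[3]-B-.003)<1e-6:  # pocket: floor seen through rim
        a=_sil(n,shape,p,S,box); b=_sil(n,shape[:3]+(B+.008,B+.0081),p,S,box); return np.minimum(a,b)
    return _sil(n,shape,p,S,box)
def draw(im,n,shape,p,sc,off,col):
    P=pts(shape,*p); 
    k=len(P)//2 if shape[3]!=shape[4] else len(P)
    for i in range(0,len(P),k):
        uv=((proj(n,P[i:i+k])-off+.5)*sc*16).round().astype(np.int32); cv2.polylines(im,[uv],True,col,1,cv2.LINE_AA,4)
E
cat > m2.py <<'E'
from m1 import *
R={}
crop=dict(top=(170,115,240,170,3.3),scene=(150,160,250,160,3.2))
import json
for n in ("top","scene"):
    im=cv2.imread(f"pics/{n}0.png")[:,:,::-1].copy(); M=masks(n,im)
    l,t,w,h,sc=crop[n]; big=cv2.resize(im[t:t+h,l:l+w],None,fx=sc,fy=sc,interpolation=cv2.INTER_CUBIC)[:,:,::-1].copy()
    for k,sh in shapes.items():
        if k=='tape' or (n=='scene' and k in('tin','blue')): 
            continue
        m=M['yel' if k[0]=='f' else 'blue' if k in('blue','clip') else 'org']
        m=cv2.morphologyEx(m.astype(np.uint8),cv2.MORPH_CLOSE,np.ones((7,7)) if k=='clip' else np.ones((3,3)))
        _,L,st,_=cv2.connectedComponentsWithStats(m)
        u,v=seed[n][k]; lab=L[v-3:v+4,u-3:u+4].ravel(); lab=lab[lab>0]
        p,e,a=fit(n,L==np.bincount(lab).argmax(),sh); print(n,k,np.round(p[:2],4),round(np.degrees(p[2])%180,1),'err',round(e,3),a)
        R.setdefault(k,{})[n]=list(p)
    for k in R:
        p=R[k]['top']; draw(big,n,shapes[k],p,sc,np.array([l,t]),(0,0,255))
        if k[0]=='f':
            d=.016; s=shapes[k]; draw(big,n,('r',s[1]+d,s[2]+d,B,B+.008),p if s[0]=='r' else [*p[:2],np.radians(50)],sc,np.array([l,t]),(255,0,255))
    cv2.imwrite(f"pics/ov_{n}.png",big)
json.dump(R,open('R.json','w'))
E
python3 m2.py
```

```text
top tin [ 0.4025 -0.2685] 10.2 err 0.186 497.0
top blue [ 0.3937 -0.361 ] 143.3 err 0.122 593.0
top brown [ 0.4364 -0.1737] 139.1 err 0.028 327.0
top clip [ 0.4558 -0.0779] 125.5 err 0.104 364.0
top f_round [ 0.4958 -0.4322] 3.6 err 0.106 948.0
top f_wide [ 0.5188 -0.3237] 138.9 err 0.107 1129.0
top f_small [ 0.5942 -0.0994] 152.5 err 0.116 617.0
top f_slim [ 0.5622 -0.2125] 147.8 err 0.128 822.0
scene brown [ 0.4379 -0.1749] 137.8 err 0.026 520.0
scene clip [ 0.4581 -0.0775] 126.7 err 0.109 672.0
scene f_round [ 0.4966 -0.4317] 7.1 err 0.03 304.0
scene f_wide [ 0.5193 -0.3217] 137.7 err 0.025 454.0
scene f_small [ 0.5955 -0.0984] 153.0 err 0.022 423.0
scene f_slim [ 0.5638 -0.2108] 147.6 err 0.03 395.0
```

View pics/ov_top.png

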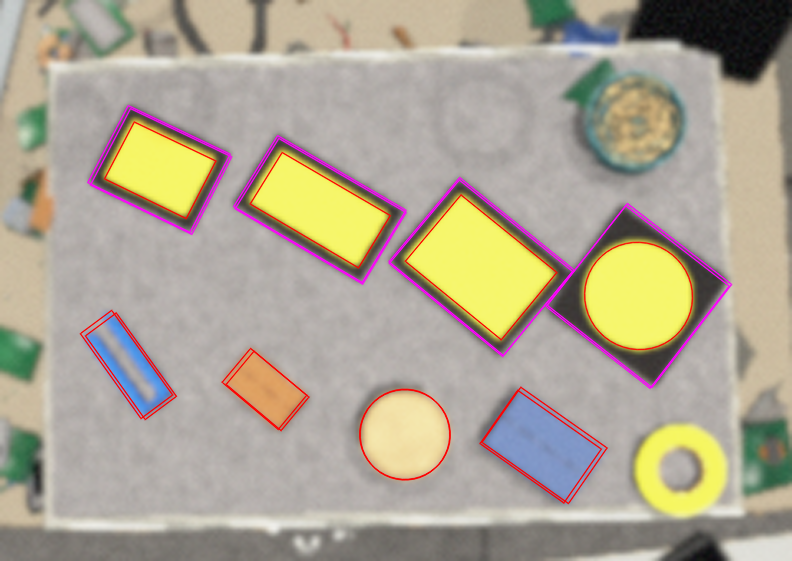

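View pics/ov_scene.png

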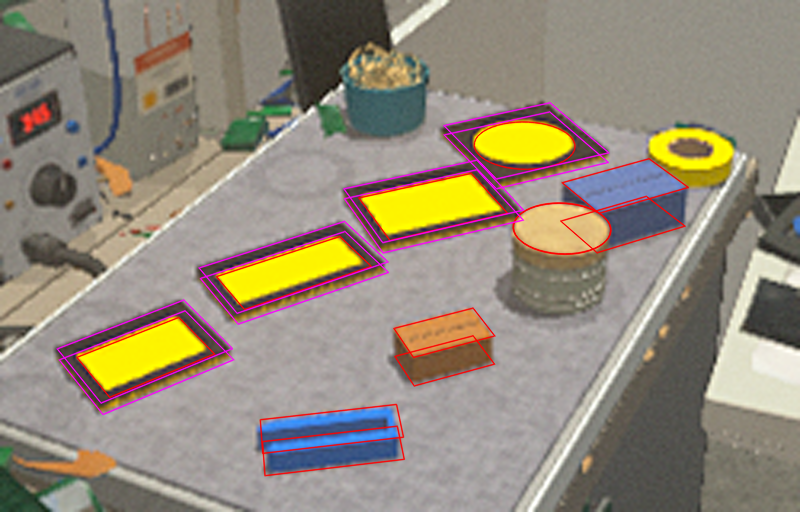

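```bash
cat > act.py <<'E'
import numpy as np, json, cv2
from scipy.spatial.transform import Rotation as Ro
from cell import bot
B=.034
def q(a):
    c,s=np.cos(a),np.sin(a); R=np.array([[c,0,-s],[s,0,c],[0,-1,0]])
    x=Ro.from_matrix(R).as_quat(); return [x[3],x[0],x[1],x[2]]
def bestq(pos,a,j6=None):
    o=[]
    for k in(0,np.pi):
        s=bot.solve_ik(list(pos),q(a+k))
        if s is not None: o.append((abs(s[5]),a+k))
    return min(o)[1]
def do(src,a1,dst,a2,w,off,force=40):
    zt=.19
    A1=bestq([*src,zt],a1); A2=a2+(A1-a1)
    if bot.solve_ik([*dst,zt],q(A2)) is None: A2=bestq([*dst,zt],a2)
    bot.set_gripper(min(1,(w+.022)/.085))
    bot.move_pose([*src,zt],q(A1))
    bot.move_linear([*src,B+off+.03],speed=.2)
    hit=bot.move_linear([*src,B+off],speed=.07,until_force=15); print('hit',hit,bot.read_position())
    bot.set_gripper(max(0,w/.085-.15),grasp_force=force); print('width mm',bot.read_gripper_width()*85)
    bot.move_linear([*src,zt],speed=.2); print('lifted width',bot.read_gripper_width()*85,'F',np.round(bot.read_ft_force(),1))
    bot.move_pose([*dst,zt],q(A2))
    bot.move_linear([*dst,B+off+.025],speed=.2)
    hit=bot.move_linear([*dst,B+off+.0035],speed=.04,until_force=10); print('hit',hit,np.round(bot.read_position(),4),'w',bot.read_gripper_width()*85)
    bot.set_gripper(min(1,(w+.02)/.085))
    bot.move_linear([*dst,zt],speed=.2); print('t',bot.read_clock())
def snap(tag):
    for n,(l,t,w,h,sc) in dict(top=(170,115,240,170,3.3),scene=(150,160,250,160,3.2)).items():
        im=bot.camera(n); cv2.imwrite(f"pics/{n}_{tag}.png",im[:,:,::-1])
        cv2.imwrite(f"pics/{n}_{tag}z.png",cv2.resize(im[t:t+h,l:l+w,::-1],None,fx=sc,fy=sc,interpolation=cv2.INTER_CUBIC))
R=json.load(open('R.json'))
def P(k):
    v=np.mean([p[:2] for p in R[k].values()],0); y=np.array([p[2] for p in R[k].values()]); 
    return v,.5*np.angle(np.exp(2j*y).mean())
E
python3 - <<'E'
from act import *
for k in R: v,y=P(k); print(k,np.round(v,4),round(np.degrees(y)%180,1))
print(Ro.from_quat(np.roll(bot.read_tool_rot(),-1)).as_matrix().round(2))
v0=bot.read_position()
a=np.arctan2(v0[1],v0[0])
bot.move_linear([.10,.33,.29],speed=.2)
bot.move_pose([.33,-.12,.29],q(0)) 
print(bot.read_joint_positions(),bot.read_clock())
E
```

```text
tin [ 0.4025 -0.2685] 10.2
blue [ 0.3937 -0.361 ] 143.3
brown [ 0.4372 -0.1743] 138.4
clip [ 0.457  -0.0777] 126.1
f_round [ 0.4962 -0.4319] 5.3
f_wide [ 0.5191 -0.3227] 138.3
f_small [ 0.5949 -0.0989] 152.8
f_slim [ 0.563  -0.2117] 147.7
[[ 0.3   0.   -0.95]
 [ 0.95  0.    0.3 ]
 [ 0.   -1.   -0.  ]]
[-5.58633056e-01 -9.24063264e-02 -5.23888312e-01  1.13973270e+00
  2.70245036e-04  1.01091395e+00] 4.15
```

```bash
python3 - <<'E'
from act import *
do(P('tin')[0],0.,P('f_round')[0],0.,.059,.014)
snap('tin')
E
```

```text
hit False [ 0.402574   -0.26857538  0.04810406]
width mm 56.64156876005039
lifted width 56.31532639487791 F [-0.   0.5 -2.1]
hit True [ 0.4959 -0.4317  0.0518] w 55.94891461022283
t 10.9
```

View pics/scene_tinz.png

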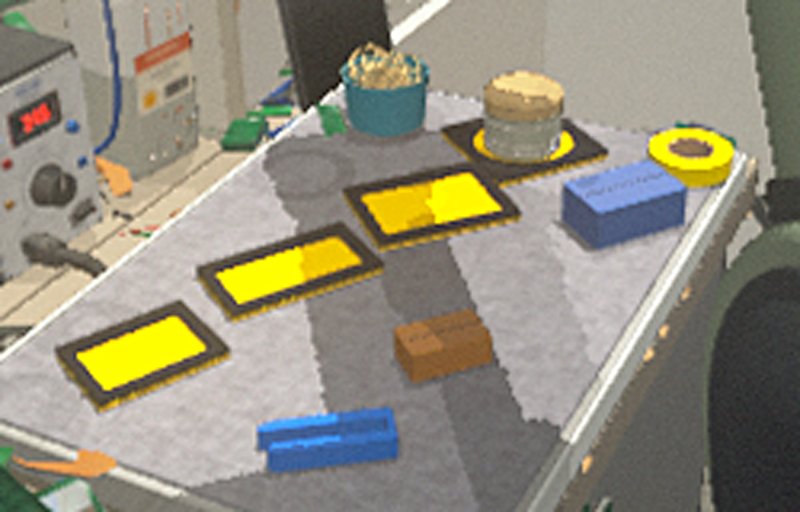

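View pics/top_tinz.png

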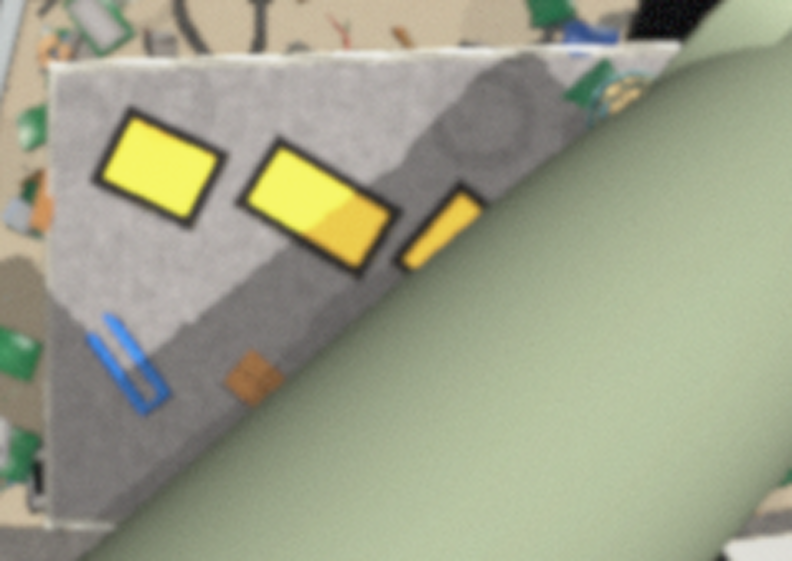

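The tin stands inside the round pocket (zoomed scene, about (523,130)), with yellow showing on both sides. Next is the blue carton.

```bash
python3 - <<'E'
from act import *
(s,a),(d,b)=P('blue'),P('f_wide'); b+=np.pi*round((a-b)/np.pi)
do(s,a,d,b,.045,.009)
snap('blue')
E
```

```text
hit False [ 0.39364336 -0.36090063  0.04283565]
width mm 43.943620089890906
lifted width 43.966419087517295 F [ 0.2  0.4 -1.8]
hit True [ 0.5188 -0.3224  0.0466] w 44.125776592053946
t 17.5083
```

View pics/scene_bluez.png

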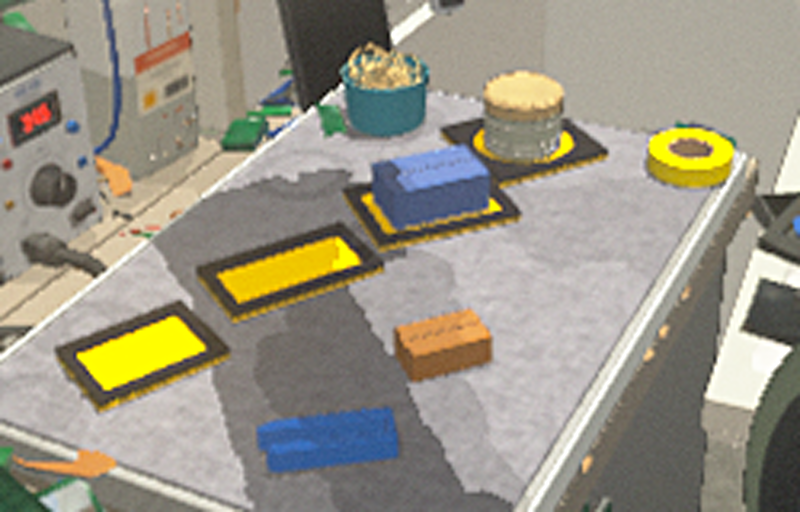

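The blue carton is in the wide pocket (zoomed scene, about (432,190)), with yellow showing on its near and right sides. Next come the brown carton and then the clip.

```bash
python3 - <<'E'
from act import *
(s,a),(d,b)=P('brown'),P('f_small'); b+=np.pi*round((a-b)/np.pi)
do(s,a,d,b,.030,.008)
snap('brown')
E
```

```text
hit False [ 0.43727145 -0.17436221  0.04217206]
width mm 28.62823552002523
lifted width 28.542035904463507 F [-0.1  0.5 -1.2]
hit True [ 0.5945 -0.0987  0.0457] w 29.13088897292614
t 26.225
```

View pics/scene_brownz.png

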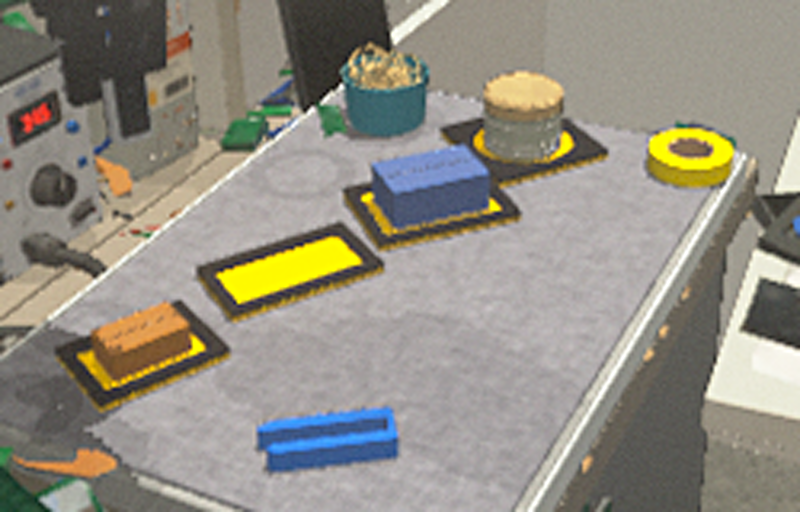

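The brown carton is centred in the small pocket at about (142,345). Now the clip.

```bash
python3 - <<'E'
from act import *
(s,a),(d,b)=P('clip'),P('f_slim'); b+=np.pi*round((a-b)/np.pi)
do(s,a,d,b,.027,.007,30)
bot.move_pose([.33,-.03,.25],q(0))
snap('clip'); print(bot.read_clock())
E
```

```text
hit False [ 0.45711476 -0.07773493  0.04122788]
width mm 25.044589115221033
lifted width 24.826605260927966 F [-0.5 -0.3 -0.3]
hit True [ 0.5626 -0.2115  0.0447] w 24.65704124310585
t 32.9333
35.3667
```

View pics/scene_clipz.png

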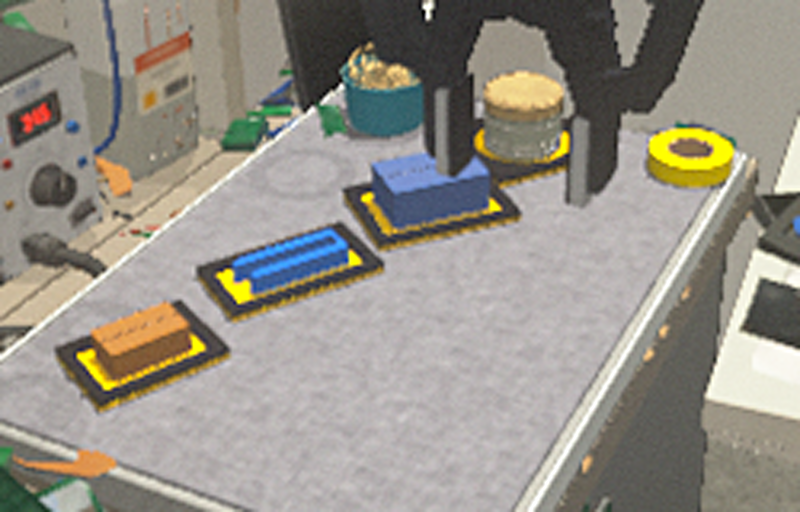

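View pics/top_clipz.png

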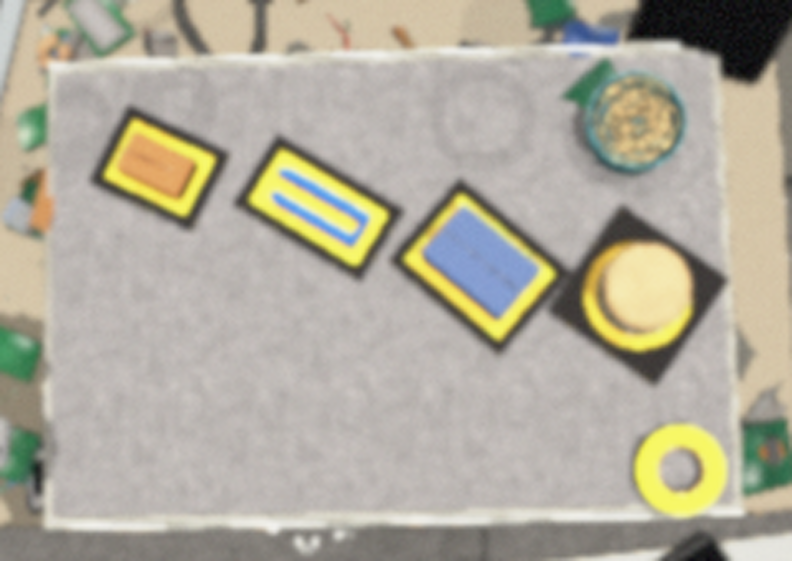

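Both views show all four items within their pockets. I'll check the centres numerically before handing in.

```bash
python3 - <<'E'
from m1 import *
from act import P
n='top'; im=cv2.imread("pics/top_clip.png")[:,:,::-1].copy(); M=masks(n,im)
for k,f,s in(('tin','f_round',(366,202)),('blue','f_wide',(316,194)),('brown','f_small',(217,164)),('clip','f_slim',(267,178))):
    m=M['blue' if k in('blue','clip') else 'org'].astype(np.uint8); m=cv2.morphologyEx(m,cv2.MORPH_CLOSE,np.ones((7,7) if k=='clip' else (3,3)))
    _,L=cv2.connectedComponents(m); lab=L[s[1]-4:s[1]+5,s[0]-4:s[0]+5].ravel(); lab=lab[lab>0]
    sh=shapes[k]; sh=sh[:3]+(sh[3]+.003,sh[4]+.0030001)
    p,e,a=fit(n,L==np.bincount(lab).argmax(),sh); v,y=P(f)
    print(k,'off mm',((p[:2]-v)*1000).round(1),'dyaw',((np.degrees(p[2]-y)+90)%180-90).round(1),round(e,3),a)
E
```

```text
tin off mm [ 1.3 13.7] dyaw -12.7 0.669 548.0
blue off mm [2.4 0.3] dyaw -1.2 0.146 509.0
brown off mm [0.2 0.8] dyaw -0.7 0.038 284.0
clip off mm [0.8 1.2] dyaw -0.4 0.251 282.0
```

The tin's fit is invalid (residual 0.67), so its mask must be wrong. I'll check the tin with an overlay of the model at the pocket centre.

```bash
python3 - <<'E'
from m1 import *
from see import draw
from act import P
v,_=P('f_round')
outs=[]
for n,(l,t) in(('top',(330,170)),('scene',(275,170))):
    im=cv2.imread(f"pics/{n}_clip.png") if n=='top' else cv2.imread("pics/scene_brown.png")
    b=cv2.resize(im[t:t+70,l:l+70],None,fx=5.6,fy=5.6,interpolation=cv2.INTER_CUBIC)
    for z in(.003,.049): draw(b,n,('c',.059,.059,B+z,B+z),[*v,0],5.6,np.array([l,t]),(0,0,255))
    outs.append(b)
cv2.imwrite("pics/tinchk.png",np.hstack(outs))
E
```

```text
(no output)
```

View pics/tinchk.png

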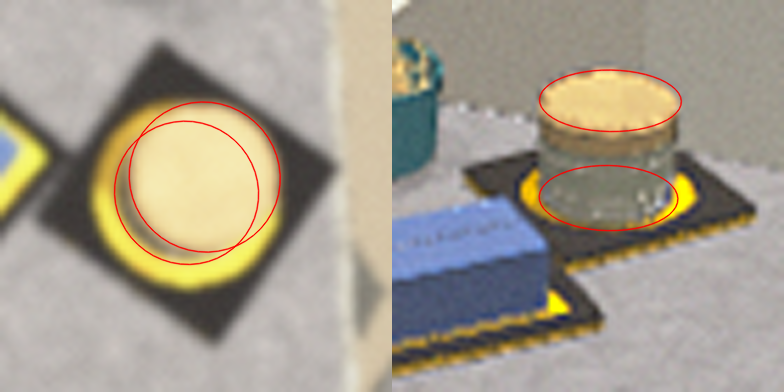

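The overlay, drawn for a tin centred in its pocket and on the floor, matches both views. The lid ring falls on the lid and the base ring on the base. Handing in now.

```bash
python3 -c "
from cell import bot
print(bot.read_gripper_width(),bot.read_position(),bot.read_clock()); bot.close_job()"
```

```text
0.5541037012143727 [ 0.33016828 -0.03011915  0.24995332] 35.3667
the job is handed in; nothing more can be done
```

All four items are in their own pockets: I moved the tin, blue carton, brown carton and clip in that order and let go of each. The gripper then moved clear of the board, and I handed the job in at 35.4 s of the 109 s allowed. The cup and tape roll look unmoved in the final pictures; I did not measure them.

- **Cartons and clip:** In the last top picture their centres are within about 2.5 mm of the pocket centres and turned by no more than 1.2°. The clip's fit was loose (residual 0.25), so its figure is the least certain. Both cameras show all three sitting in their pockets.
- **Tin:** My numeric fit for it failed because the colour mask was wrong (residual 0.67), so I ignored that result. Instead I overlaid the outline of a tin centred on the pocket floor, and it matched in both views to about a pixel.
- **Contact:** Each item met the pocket floor with a light touch (10 N stop) about 0.1–0.8 mm above a flat-on-the-floor grip height, which agrees with it lying flat.

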